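# Pin the washer's levelling shim pack

## Task

The three loose ring shims on the washing machine's levelling foot have slipped out of line. Square them up on the foot, then take the red-handled locking pin from the green holder and pass it down through all three shims into the off-centre bush inside the foot, feeling gently for the hole and never forcing the pin, until its handle sits fully home on the top shim. Let go and leave everything else where it is.

Things in the scene. Friction and masses are not known exactly. Their poses are not given: they have to be found in the camera images.
- foot: Levelling foot, fixed: yellow round flange 90 mm in diameter, 12 mm high, and on it a steel stem 48 mm in outer diameter, stepped to 42 mm for its top 6 mm, with a mouth 26 mm wide; the stem's flat top is 40 mm above the shelf. Origin: on the stem's axis at the underside, z up
- stem_top (a point): Centre of the stem's mouth, 40 mm above the foot's origin. 6 mm below it lies the flat top of a brass bush with an upright hole 13.5 mm wide and 22 mm deep, whose axis is 5.5 mm off the stem's axis. In which direction is not measured and differs each time (not tied to the foot's yaw). The bush is stiff to turn; press it with the pin by at most 30 N
- shim_low: Bottom shim, loose orange plastic ring lying on the stem's top: 50 mm outer diameter, 15 mm hole, 10 mm thick, about 50 g. Origin: centre of its underside
- shim_mid: Middle shim, loose white ring lying on the orange one, same size. Origin: centre of its underside
- shim_top: Top shim, loose blue ring lying on the white one, same size; its upper face is 70 mm above the shelf. Origin: centre of its underside. At the start the rings are each 4 to 9 mm off the foot's axis
- pin: Locking pin, about 120 g, upright in the holder: red block handle 26 mm along its x, 20 mm along its y, 38 mm high; below it a steel rod 12 mm in diameter, 52 mm long, nose tapered to 9 mm over the last 3 mm. Origin: centre of the handle's underside, z up. Fully home the underside lies on the top shim, the nose 16 mm deep in the bush. Press shims with it by at most 30 N
- pin_tip (a point): Centre of the rod's nose end, 52 mm below the pin's origin
- holder: Fixed green block 64 x 64 mm and 58 mm high with an upright 15 mm hole in its centre in which the pin stands, the handle's underside on the block's top. Origin: centre of its underside
- detergent: Bystander: capped purple detergent bottle, 84 mm in diameter, 230 mm high, origin at its underside
- tin: Bystander: round aluminium tin with twist lid, 94 mm in diameter, 66 mm high, origin at its underside
- scoop: Bystander: white plastic scoop, cup 60 x 50 x 35 mm with a handle 90 mm long to its -x, origin under the cup
- brush: Bystander: nylon brush 180 mm long lying on the shelf
- wrench: Bystander: flat steel wrench 160 mm long lying between foot and holder
- cup: Bystander: clear jar of stain remover tablets with a blue lid, 74 mm in diameter, 75 mm high, origin at its underside
Mind the look-alikes: they are no part of the job. Of the things shaped like the pin, the red one is meant.

How it is judged:
By the outcome, as a careful person would: the job done as asked, in the order asked, and still so for the second after the job is handed in, with the robot touching nothing.
It also fails if it takes over 70 s, if anything falls off the work surface, if the arm or the gripper's body presses on something with over 40 N, if the wrist force passes 120 N, or if a joint passes its speed limit or range.

## Robot

A 7-joint arm with a two-finger parallel gripper is mounted at the origin on the work surface. World frame = base frame: x ahead of the robot, y to its left, z up, the work surface at z = 0. Lengths are in m, angles in degrees, forces in N, time in s.
With the tool pointing down it reaches from about 0.35 to 0.775 m from the base axis. Payload 3.1 kg.
Tool frame: the origin (TCP) lies between the finger pads; the fingertips stand 22 mm ahead of it and the grasp point (between the pads) lies 3 mm ahead of it; z points along the fingers, y is the line along which they close (so a half turn about z gives the same grasp; the last joint's range is limited). The gripper opens to 85 mm and grips with 20 to 120 N. Pads are 22 mm wide; open, the fingers measure 114 mm over their backs; the gripper's body (76 mm by 85 mm) begins 54 mm behind the grasp point. The pads swing forward as they close: fully open they stand 13 mm farther back than shut.
Start: joints at [63.329, 17.813, 0.802, 86.603, -0.252, 75.585, -1.558], TCP at [0.226, -0.501, 0.253] pointing down, gripper open.
Joint ranges: [-154.91, 154.91], [-16.99, 109.72], [-72.82, 74.43], [7.12, 147.25], [-82.49, 262.49], [11.32, 116.49], [-174.64, 174.64]. Speed limits (degrees/s): [159.86, 159.86, 180, 180, 180, 180, 180].

## Interface

Orientations are given as [roll, pitch, yaw] about the fixed x, y, z axes, in that order (R = Rz(yaw) Ry(pitch) Rx(roll)).
In Python, from station import env gives the robot as it stands.
- The arm moves only by the tool jog_arm, never from a script. Its argument "deltas" is text: rows parted by semicolons, each of 5 numbers parted by spaces: the shift along the tool's x, y, z scaled (see below), then the turn about the tool's z scaled (see below), then the opening, from -1 (shut) to 1 (fully open), so that 0 is half open. A call has 1 to 8 rows; each row shifts and turns the commanded pose from where the row before left it, along the tool's axes as they then stand; what a row does not reach is not made up. The controller multiplies each number of a shift by 20 mm and each number of a turn by 6 degrees. A row lasts 1/12 s, in which the tool goes at most 41.7 mm and 7.16 degrees, less where a joint would pass 70% of its speed; a pose out of reach is approached as far as the arm can. A call with a number of a shift or a turn outside -1 to 1 is refused whole. A call with a gripper value outside its range is refused whole. The fingers move at their own pace and stop on an object; the grip force is fixed at half the most. Time passes only in rows, so rows that do not move let the fingers close. It gives the time, the measured TCP pose, the force, the opening and the grip force at its end, in the units of the state.
- env.get_obs(): the state, without advancing time (a new reading comes with each control period).
- env.get_image(name): name is "side" or "top"; returns the picture (480x640x3 uint8, red, green, blue); there is no depth.
- env.camera_model(name): a dict with "vfov" (degrees; the focal length in pixels is half the picture's height over the tangent of half this angle, whatever the lens; pixels are square), "cx", "cy" (the principal point, pixels), "pose" (4x4, takes a point from camera to world coordinates). Camera axes: x right, y down, z forward; pixel columns grow to the right and rows downward; lengths in m; the calibration is good to about 2 mm. A picture is of the moment at which its call begins. camera_model takes no time and is no camera call.
- env.finish_job(): hands the job in; it is judged then, once.
The state is a dict: "clock": time; "q": joint angles; "qvel": joint speeds; "joint_torque": joint torques, N m; "position": TCP position; "tool_rot": TCP orientation; "wrist_force": force on the tool from outside, world axes, zero at the start; "wrist_torque": the same for the moment, N m; "opening": finger opening in m; "finger_force": force on a finger pad.
Only numpy, scipy, OpenCV 4.12 (cv2) and the standard library are available. Lean on these libraries where they do the work, as an engineer would, in place of code of your own. Each camera call takes 0.05 s, during which the arm holds its last target. There are 200 camera calls.

## Working session

There is one attempt and no reset: what is moved stays moved. The work goes in short steps, Python scripts to look and compute and a tool call to move; the robot and the scene stay as the last step left them, time stands still between calls to the robot, and variables do not carry over. Pictures are saved under pics/ and viewed, at most 10 in all, crops included, and the job is handed in when it is done.

Besides the shell and the picture viewer there is one more tool, called after ">>>" by a JSON object that holds its "op" and its "data", one argument or row to a line. jog_arm: Moves the arm, as the interface text tells. Shifts and turns lie within -1 to 1; 1 stands for 20 mm of shift or 6 degrees of turn. Its arguments: {"type":"object","properties":{"deltas":{"type":"string"}},"required":["deltas"]}

```bash
mkdir -p pics
cat > h.py <<'E'
from station import env
import numpy as np, cv2
def snap(n,f,crop=None,s=1):
    im=env.get_image(n)[:,:,::-1].copy()
    np.save('pics/'+f+'.npy',im)
    if crop: x0,y0,x1,y1=crop; im=im[y0:y1,x0:x1]
    im=cv2.resize(im,None,fx=s,fy=s,interpolation=cv2.INTER_CUBIC)
    cv2.imwrite('pics/'+f+'.png',im); return im
def at(n,u,v,z):
    c=env.camera_model(n);P=np.array(c['pose']);f=240/np.tan(np.radians(c['vfov']/2))
    d=P[:3,:3]@np.array([(u-c['cx'])/f,(v-c['cy'])/f,1]);o=P[:3,3]
    return o+d*(z-o[2])/d[2]
def proj(n,p):
    c=env.camera_model(n);P=np.array(c['pose']);f=240/np.tan(np.radians(c['vfov']/2))
    q=P[:3,:3].T@(np.array(p)-P[:3,3]);return np.array([c['cx']+f*q[0]/q[2],c['cy']+f*q[1]/q[2]])
E
python3 - <<'E'
from h import *
snap('top','t0');snap('side','s0')
for n in('top','side'):print(env.camera_model(n))
print(env.get_obs())
E
```

```text
{'vfov': 56.40646897803418, 'cx': 320.1364697498329, 'cy': 241.23971398373197, 'pose': array([[ 0.01368113, -0.99557464,  0.09297289,  0.45079328],
       [-0.99989459, -0.01407386, -0.0035698 ,  0.01604578],
       [ 0.00486249, -0.09291425, -0.99566224,  1.05509462],
       [ 0.        ,  0.        ,  0.        ,  1.        ]])}
{'vfov': 44.37976284797933, 'cx': 316.09253548723393, 'cy': 243.23658216514187, 'pose': array([[ 0.99324393, -0.09507818,  0.06653302,  0.45466913],
       [-0.11491609, -0.72607897,  0.67794072, -0.83504178],
       [-0.01614915, -0.68100622, -0.73209954,  0.95411583],
       [ 0.        ,  0.        ,  0.        ,  1.        ]])}
{'clock': 0.1, 'q': array([63.32909926, 17.85656792,  0.80204287, 86.68279306, -0.2523939 ,
       75.58547965, -1.55941173]), 'qvel': array([ 0.02382299, -0.0659683 ,  0.00245449, -0.30405388, -0.07902055,
       -0.06087773, -0.08485546]), 'joint_torque': array([ 4.30180335e-04, -3.80850649e+01,  1.46439071e-01, -2.31238514e+01,
        1.21746070e-02,  8.13860883e-03, -2.65756228e-05]), 'position': array([ 0.22593334, -0.50077905,  0.25232268]), 'tool_rot': array([-1.79877024e+02,  4.96272868e-03,  2.42847267e+01]), 'wrist_force': array([ 0.55446105, -0.14670473, -0.80103021]), 'wrist_torque': array([-0.03418589, -0.03451334, -0.03482999]), 'finger_force': 0.0, 'opening': 0.0854205112964837}
```

View pics/t0.png

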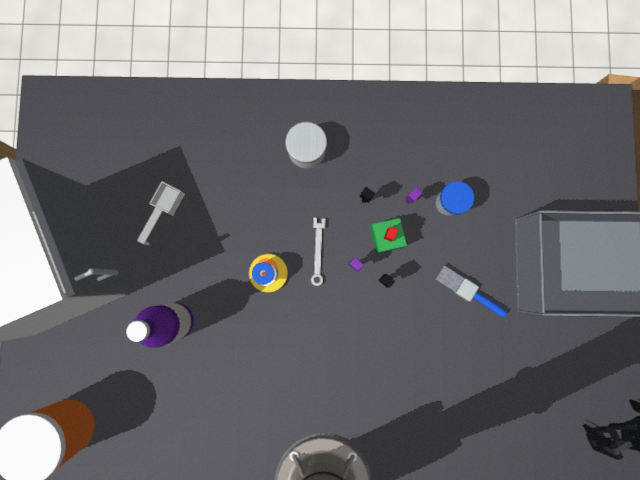

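View pics/s0.png

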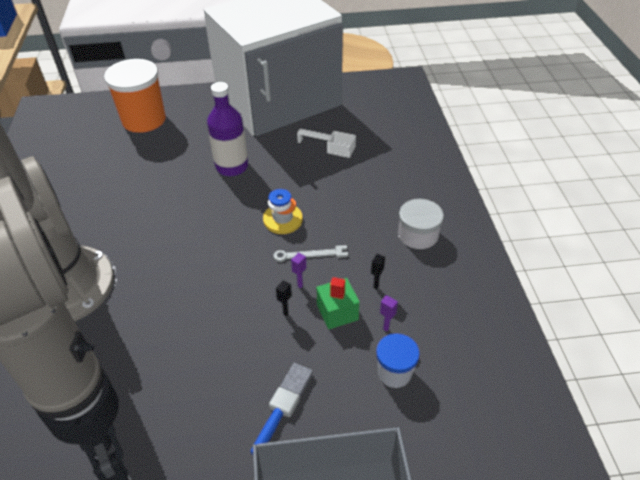

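Top view: the foot is at about (268,272) with the blue shim offset. The green holder is at (389,235) with the red pin at (392,234). Look-alikes are purple at (357,265) and (414,195), and black at (386,281) and (367,195). Only the red one in the holder fits the description. I'll confirm in an enlarged crop.

Run:
```python
from h import *
t=np.load('pics/t0.npy');s=np.load('pics/s0.npy')
r=lambda im,x,y,w,h,k:cv2.resize(im[y:y+h,x:x+w],None,fx=k,fy=k,interpolation=cv2.INTER_CUBIC)
a=r(t,243,247,50,50,8);b=r(t,340,180,80,100,5)[:, :400]
c=r(s,255,180,57,57,7);
out=np.zeros((600,800,3),np.uint8)
out[:400,:400]=a; out[:500,400:800]=b[:500]
out[400:600,:400]=cv2.resize(s[184:236,250:354],(400,200),interpolation=cv2.INTER_CUBIC)
cv2.imwrite('pics/c0.png',out)
# colour centroids
hsv=cv2.cvtColor(t,cv2.COLOR_BGR2HSV)
def cen(lo,hi,x0,y0,x1,y1):
    m=cv2.inRange(hsv[y0:y1,x0:x1],lo,hi);v,u=np.nonzero(m);
    p=np.c_[u,v].astype(np.float32);return u.mean()+x0,v.mean()+y0,len(u),cv2.minAreaRect(p)
for n,lo,hi,z in(('blue',(105,120,60),(125,255,255),.07),('yellow',(22,120,80),(35,255,255),.012)):
    q=cen(lo,hi,240,240,300,300);print(n,q,at('top',q[3][0][0]+240,q[3][0][1]+240,z))
q=cen((50,100,40),(75,255,255),360,210,420,260);print('green',q,at('top',q[3][0][0]+360,q[3][0][1]+210,.058))
q=cen((0,150,150),(8,255,255),360,210,420,260);print('red',q,at('top',q[3][0][0]+360,q[3][0][1]+210,.096))
```

```text
blue (np.float64(262.4712990936556), np.float64(273.1117824773414), 331, ((22.5, 33.5), (21.0, 21.0), 90.0)) [0.46989236 0.13801842 0.07      ]
yellow (np.float64(271.0373376623377), np.float64(273.2581168831169), 616, ((28.000003814697266, 33.0), (38.18376159667969, 38.18376159667969), 45.0)) [0.472352   0.13245563 0.012     ]
green (np.float64(386.9402795425667), np.float64(235.61880559085134), 787, ((27.41176986694336, 25.147058486938477), (29.589345932006836, 32.25723648071289), 75.96376037597656)) [ 0.55975087 -0.1381701   0.058     ]
red (np.float64(391.1981981981982), np.float64(232.96396396396398), 111, ((31.22602653503418, 22.897260665893555), (9.48033332824707, 11.587074279785156), 20.556045532226562)) [ 0.56059784 -0.14053003  0.096     ]
```

View pics/c0.png

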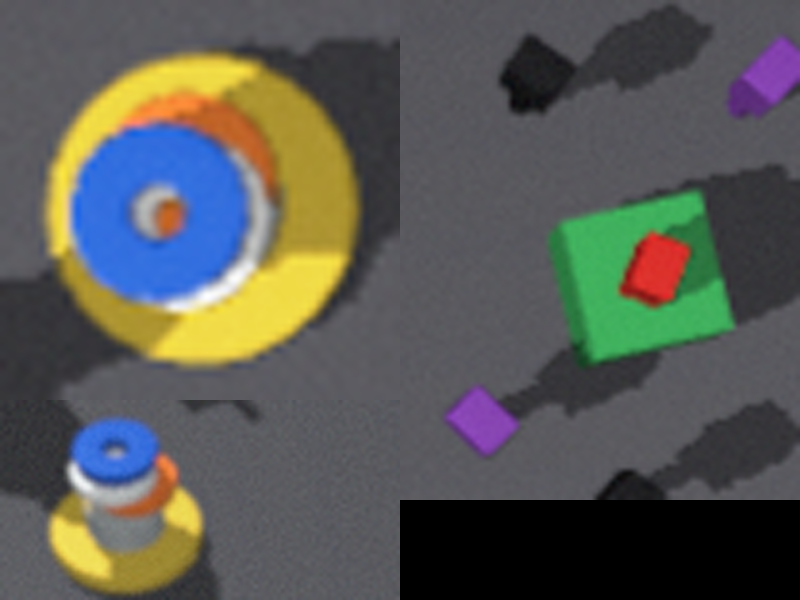

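The crop confirms it: the red handle stands in the green block at (391,233), and the purple and black pins stand loose around it. The rings are off the foot's axis: blue left, white right-down, orange up-right.

```bash
cat >> h.py <<'E'
def plan(tgt,yaw=None):
    o=env.get_obs();y=np.radians(o['tool_rot'][2]);d=np.array(tgt)-o['position']
    c,s=np.cos(y),np.sin(y)
    m=np.array([c*d[0]+s*d[1],s*d[0]-c*d[1],-d[2]])
    print('shift units',np.round(m/.02,3),'turn units', None if yaw is None else round((o['tool_rot'][2]-yaw)/6,3), 'F',np.round(o['wrist_force'],1),'yaw',round(o['tool_rot'][2],2),'t',o['clock'])
E
python3 - <<'E'
from h import *
print('foot top',at('top',268.5,273.1,.012),'side',at('side',282.9,217,.012))
for n,p in dict(purpleL=(357,265),blackB=(386,281),blackT=(367,195),purpleR=(414,195)).items():print(n,at('top',*p,.09))
print('bottle base',at('side',230,165,0), 'red side', at('side',337.5,281,.096))
plan([.4724,.1325,.18],yaw=24.28)
E
```

```text
foot top [0.47213618 0.13128864 0.012     ] side [0.47448686 0.12855112 0.012     ]
purpleL [ 0.49058949 -0.06759044  0.09      ]
blackB [ 0.45708208 -0.13015489  0.09      ]
blackT [ 0.64396689 -0.08855569  0.09      ]
purpleR [ 0.64547472 -0.1914915   0.09      ]
bottle base [ 3.55922413e-01  3.46131421e-01 -1.11022302e-16] red side [ 0.56140133 -0.14186799  0.096     ]
shift units [ 24.255 -23.794   3.616] turn units 0.001 F [ 0.6 -0.1 -0.8] yaw 24.28 t 0.1
```

>>> {"op": "jog_arm", "data": {
  "deltas": "0.5 -0.49 0 0 1;1 -0.98 0 0 1;1 -0.98 0 0 1;1 -0.98 0 0 1;1 -0.98 0 0 1;1 -0.98 0 0 1;1 -0.98 0 0 1;1 -0.98 0 0 1"
}}

```text
clock: 0.77
position: [0.3025, -0.3041, 0.2529]
tool_rot: [-180.0, 0.0, 24.3]
wrist_force: [1.2, -0.1, -0.2]
opening: 0.0855
finger_force: 0.0
```

>>> {"op": "jog_arm", "data": {
  "deltas": "1 -0.98 0 0 1;1 -0.98 0 0 1;1 -0.98 0 0 1;1 -0.98 0 0 1;1 -0.98 0 0 1;1 -0.98 0 0 1;1 -0.98 0 0 1;1 -0.98 0 0 1"
}}

```text
clock: 1.43
position: [0.3837, -0.0956, 0.253]
tool_rot: [-180.0, 0.0, 24.3]
wrist_force: [0.6, 0.1, 0.4]
opening: 0.0855
finger_force: 0.0
```

>>> {"op": "jog_arm", "data": {
  "deltas": "1 -0.98 0 0 1;1 -0.98 0 0 1;1 -0.98 0 0 1;1 -0.98 0 0 1;1 -0.98 0 0 1;1 -0.98 0 0 1;1 -0.98 0 0 1;0.6 -0.6 0 0 1"
}}

```text
clock: 2.1
position: [0.4611, 0.105, 0.253]
tool_rot: [-179.9, -0.0, 24.5]
wrist_force: [-0.0, -0.2, 0.1]
opening: 0.0853
finger_force: 0.0
```

Run:
```python
from h import *
o=env.get_obs();print(o['position'],o['tool_rot'],o['q'])
plan([.473,.1305,.053],yaw=24.28)
```

```text
[0.46109616 0.10497236 0.25301281] [-1.79885503e+02 -3.25235352e-02  2.44814771e+01] [ 15.2772658   11.45406358 -35.15084242  97.01834303   6.72066369
  73.65972693 -86.74765893]
shift units [ 1.071 -0.915 10.001] turn units 0.034 F [-0.  -0.2  0.1] yaw 24.48 t 2.1
```

>>> {"op": "jog_arm", "data": {
  "deltas": "1 -0.9 1 0 1;0.07 0 1 0 1;0 0 1 0 1;0 0 1 0 1;0 0 1 0 1;0 0 1 0 1;0 0 0.5 0 1;0 0 0 0 1"
}}

```text
clock: 2.77
position: [0.4709, 0.1259, 0.1207]
tool_rot: [-179.9, 0.3, 24.3]
wrist_force: [-0.9, -0.4, 0.1]
opening: 0.0852
finger_force: 0.0
```

Run:
```python
from h import *
plan([.473,.1305,.053],yaw=24.28)
snap('side','s1',(180,100,380,250),4)
```

```text
shift units [ 0.19  -0.167  3.385] turn units 0.002 F [-0.9 -0.4  0.1] yaw 24.29 t 2.7667
```

View pics/s1.png

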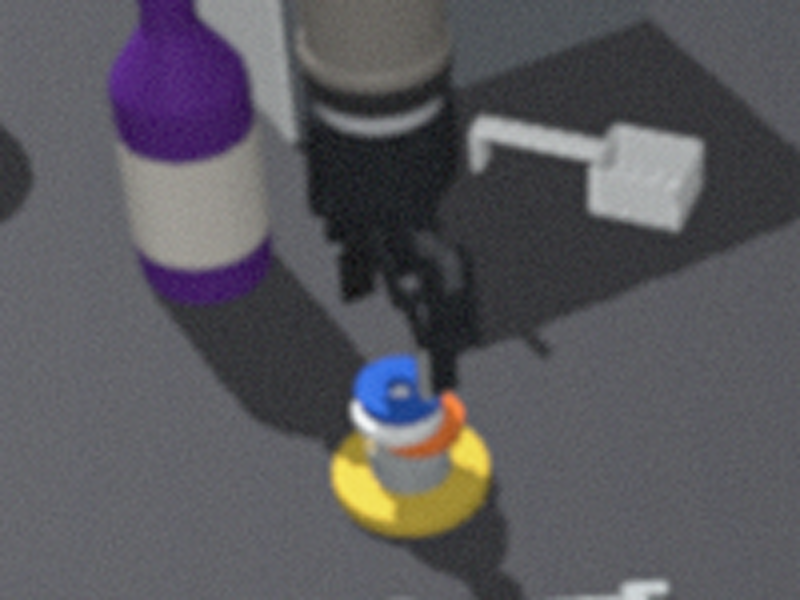

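The side crop shows the gripper above and straddling the foot, with the rings at (400,400) untouched. I'll descend and close.

>>> {"op": "jog_arm", "data": {
  "deltas": "0.19 -0.17 0 0 1;0 0 0 0 1;0 0 0.8 0 1;0 0 0.8 0 1;0 0 0.8 0 1;0 0 0.8 0 1;0 0 0 0 1;0 0 0 0 1"
}}

```text
clock: 3.48
position: [0.4754, 0.1318, 0.0598]
tool_rot: [-180.0, -0.0, 24.3]
wrist_force: [-0.2, -0.4, 0.7]
opening: 0.0855
finger_force: 0.0
```

Run:
```python
from h import *
plan([.473,.1305,.053],yaw=24.28)
```

```text
shift units [-0.135  0.008  0.338] turn units 0.004 F [-0.2 -0.4  0.7] yaw 24.3 t 3.4833
```

>>> {"op": "jog_arm", "data": {
  "deltas": "-0.13 0 0.34 0 1;0 0 0 0 0.7;0 0 0 0 0.5;0 0 0 0 0.35;0 0 0 0 0.25;0 0 0 0 0.18;0 0 0 0 0.15;0 0 0 0 0.1"
}}

```text
clock: 4.15
position: [0.4732, 0.1306, 0.0535]
tool_rot: [180.0, -0.0, 24.3]
wrist_force: [-2.1, -0.3, 6.7]
opening: 0.0483
finger_force: 61.0
```

>>> {"op": "jog_arm", "data": {
  "deltas": "0 0 0 0 0.1;0 0 0 0 0.1;0 0 0 0 0.1"
}}

```text
clock: 4.4
position: [0.4733, 0.1306, 0.0535]
tool_rot: [180.0, -0.1, 24.3]
wrist_force: [-1.5, -0.5, 6.9]
opening: 0.0486
finger_force: 61.0
```

Run:
```python
from h import *
plan([.473,.1305,.053],yaw=24.28)
snap('side','s2',(240,160,320,240),5)
im=cv2.imread('pics/s2.png');t=snap('top','t2',(228,232,308,312),5)
cv2.imwrite('pics/c2.png',np.hstack([im,t]))
```

```text
shift units [-0.015  0.001  0.024] turn units 0.0 F [-1.5 -0.5  6.9] yaw 24.28 t 4.4
```

View pics/c2.png

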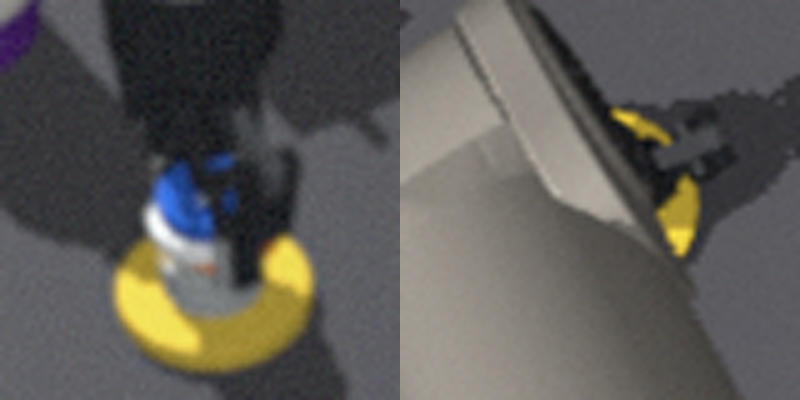

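Rings are squeezed along the first direction. I'll open, turn 90° and squeeze again.

>>> {"op": "jog_arm", "data": {
  "deltas": "0 0 0 0 0.3;0 0 0 0 0.6;0 0 0 0 1;0 0 0 0 1;0 0 0 -0.5 1;0 0 0 -1 1;0 0 0 -1 1;0 0 0 -1 1"
}}

```text
clock: 5.17
position: [0.4727, 0.1302, 0.0523]
tool_rot: [180.0, 0.0, 45.6]
wrist_force: [0.0, 0.7, -0.6]
opening: 0.0852
finger_force: 0.0
```

>>> {"op": "jog_arm", "data": {
  "deltas": "0 0 0 -1 1;0 0 0 -1 1;0 0 0 -1 1;0 0 0 -1 1;0 0 0 -1 1;0 0 0 -1 1;0 0 0 -1 1;0 0 0 -1 1"
}}

```text
clock: 5.83
position: [0.4728, 0.1301, 0.0523]
tool_rot: [-180.0, 0.0, 93.6]
wrist_force: [0.0, -0.6, -0.5]
opening: 0.0852
finger_force: 0.0
```

>>> {"op": "jog_arm", "data": {
  "deltas": "0 0 0 -1 1;0 0 0 -1 1;0 0 0 -1 1;0 0 0 -0.5 1;0 0 0 0 1;0 0 0 0 1"
}}

```text
clock: 6.33
position: [0.4727, 0.1302, 0.0522]
tool_rot: [-180.0, -0.0, 114.2]
wrist_force: [-1.1, -0.2, -0.7]
opening: 0.0851
finger_force: 0.0
```

Run:
```python
from h import *
plan([.473,.1305,.053],yaw=114.28)
```

```text
shift units [ 0.008  0.018 -0.038] turn units -0.016 F [-1.1 -0.2 -0.7] yaw 114.19 t 6.3333
```

>>> {"op": "jog_arm", "data": {
  "deltas": "0 0 0 0 0.7;0 0 0 0 0.5;0 0 0 0 0.35;0 0 0 0 0.25;0 0 0 0 0.18;0 0 0 0 0.15;0 0 0 0 0.1;0 0 0 0 0.1"
}}

```text
clock: 7.0
position: [0.4748, 0.1315, 0.054]
tool_rot: [179.7, 0.0, 114.3]
wrist_force: [2.4, 1.2, 6.1]
opening: 0.0487
finger_force: 60.8
```

>>> {"op": "jog_arm", "data": {
  "deltas": "0 0 0 0 0.3;0 0 0 0 0.6;0 0 0 0 1;0 0 0 0 1;0 0 -1 0 1;0 0 -1 0 1;0 0 -1 0 1;0 0 -1 0 1"
}}

```text
clock: 7.67
position: [0.472, 0.1301, 0.1328]
tool_rot: [-179.9, -0.0, 114.3]
wrist_force: [0.7, -0.1, 0.7]
opening: 0.0858
finger_force: 0.0
```

>>> {"op": "jog_arm", "data": {
  "deltas": "0.4 0 -1 0 1;0.8 0 -0.5 0 1;-0.9 0 0 0 1;-1 0 0 0 1;-1 0 0 0 1;-1 0 0 0 1;-1 0 0 0 1;-1 0 0 0 1"
}}

```text
clock: 8.33
position: [0.5108, 0.045, 0.1618]
tool_rot: [-179.9, -0.0, 114.4]
wrist_force: [0.8, 0.2, 0.1]
opening: 0.0856
finger_force: 0.0
```

Run:
```python
from h import *
plan([.5605,-.1405,.16],yaw=0)
s=snap('side','s3',(250,175,315,240),6);t=snap('top','t3',(236,240,301,305),6)
cv2.imwrite('pics/c3.png',np.hstack([s,t]))
```

```text
shift units [-9.474 -1.561  0.09 ] turn units 19.062 F [0.8 0.2 0.1] yaw 114.37 t 8.3333
```

View pics/c3.png

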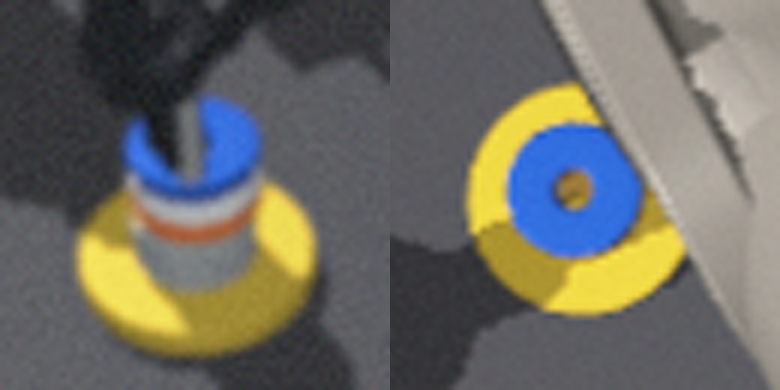

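Side and top crops show the three rings stacked squarely (side around (195,170)). Through the blue hole at crop (572,190) there is brass, with a dark part towards the bottom. Next I move over to the pin and fit its yaw from the first pictures.

>>> {"op": "jog_arm", "data": {
  "deltas": "-1 -0.2 0 -1 1;-1 0 0 0 1;-1 -0.2 0 0 1;-1 -0.2 0 0 1;-1 -0.2 0 0 1;-1 -0.2 0 0 1;-1 -0.2 0 0 1;-1 -0.2 0 0 1"
}}

```text
clock: 9.1
position: [0.5656, -0.1066, 0.162]
tool_rot: [-180.0, -0.1, 120.4]
wrist_force: [0.7, 0.1, 0.9]
opening: 0.0854
finger_force: 0.0
```

```bash
cat > fit.py <<'E'
from h import *
from scipy.optimize import minimize
def red(im):
    im=im.astype(float);return np.clip((im[:,:,2]-np.maximum(im[:,:,0],im[:,:,1]))/110,0,1)
T={n:red(np.load(f'pics/{f}.npy')) for n,f in(('top','t0'),('side','s0'))}
B={'top':(375,215,410,255),'side':(320,265,360,310)}
def cost(p,k=8):
    x,y,a,dx,dy=p[0],p[1],p[2],p[3],p[4];c,s=np.cos(a),np.sin(a);e=0
    for n in T:
        x0,y0,x1,y1=B[n];X,Y=(x,y) if n=='top' else (x+dx,y+dy)
        pts=[proj(n,[X+c*u-s*v,Y+s*u+c*v,z]) for u in(-.013,.013) for v in(-.01,.01) for z in(.058,.096)]
        q=((np.array(pts)-[x0,y0]+.5)*k)
        h=cv2.convexHull(np.round(q*16).astype(np.int32).reshape(-1,1,2))
        m=np.zeros(((y1-y0)*k,(x1-x0)*k),np.uint8);cv2.fillConvexPoly(m,h,255,shift=4)
        m=cv2.GaussianBlur(cv2.resize(m,(x1-x0,y1-y0),interpolation=cv2.INTER_AREA)/255.,(3,3),.6)
        e+=((m-T[n][y0:y1,x0:x1])**2).sum()
    return e
best=[]
for a in range(-80,100,20):
    r=minimize(cost,[.5607,-.1405,np.radians(a),0,0],method='Nelder-Mead',options=dict(initial_simplex=np.array([.5607,-.1405,np.radians(a),0,0])+np.vstack([np.zeros(5),np.diag([.003,.003,.2,.003,.003])]),maxiter=250))
    best.append((r.fun,np.degrees(r.x[2]),*np.round(r.x[[0,1,3,4]],4)))
for b in sorted(best)[:4]:print(b)
E
python3 - <<'E'
import fit
from h import *
plan([.5607,-.1405,.16],yaw=159)
t=snap('top','t4',(255,260,281,286),15);s=snap('side','s4',(267,180,293,206),15)
cv2.imwrite('pics/c4.png',np.hstack([t,s]))
E
```

```text
Traceback (most recent call last):
  File "fit.py", line 20, in <module>
    r=minimize(cost,[.5607,-.1405,np.radians(a),0,0],method='Nelder-Mead',options=dict(initial_simplex=np.array([.5607,-.1405,np.radians(a),0,0])+np.vstack([np.zeros(5),np.diag([.003,.003,.2,.003,.003])]),maxiter=250))
  File "fit.py", line 11, in cost
    pts=[proj(n,[X+c*u-s*v,Y+s*u+c*v,z]) for u in(-.013,.013) for v in(-.01,.01) for z in(.058,.096)]
         ~~~~^^^^^^^^^^^^^^^^^^^^^^^^^^^
  File "h.py", line 14, in proj
    c=env.camera_model(n);P=np.array(c['pose']);f=240/np.tan(np.radians(c['vfov']/2))
ValueError: time passes only in moves, steps and waits
```

Camera model calls are limited, so I'll cache the model.

```bash
python3 - <<'E'
import pickle
from station import env
pickle.dump({n:env.camera_model(n) for n in('top','side')},open('cam.pkl','wb'))
E
sed -i 's/env.camera_model(n)/CAM[n]/; 2a import pickle; CAM=pickle.load(open("cam.pkl","rb"))' h.py
python3 - <<'E'
import fit
from h import *
plan([.5607,-.1405,.16],yaw=159)
t=snap('top','t4',(255,260,281,286),15);s=snap('side','s4',(267,180,293,206),15)
cv2.imwrite('pics/c4.png',np.hstack([t,s]))
E
```

```text
(np.float64(30.14926837333804), np.float64(-10.629108247529368), np.float64(0.5616), np.float64(-0.1421), np.float64(-0.0007), np.float64(0.001))
(np.float64(30.295716388780686), np.float64(-10.41044742411254), np.float64(0.5612), np.float64(-0.1419), np.float64(-0.0004), np.float64(0.0006))
(np.float64(30.398262171229), np.float64(-11.100080149096632), np.float64(0.5614), np.float64(-0.1417), np.float64(-0.0005), np.float64(0.0004))
(np.float64(30.681487253712525), np.float64(-10.926500356118995), np.float64(0.5613), np.float64(-0.1414), np.float64(-0.0004), np.float64(0.0002))
shift units [-1.336 -1.07   0.1  ] turn units -6.429 F [0.7 0.1 0.9] yaw 120.43 t 9.1
```

View pics/c4.png

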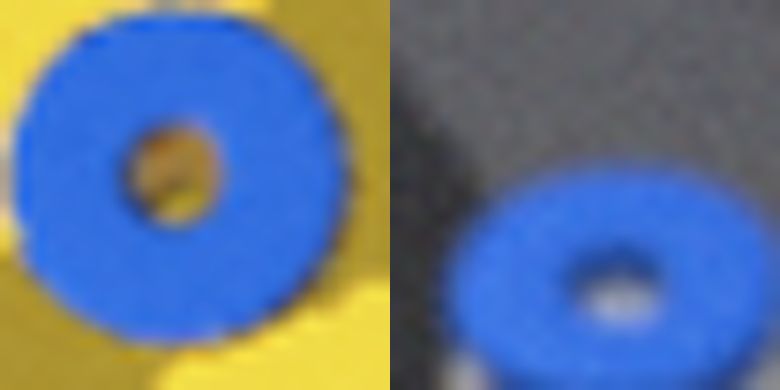

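The top crop shows brass through the hole at about (178,175), split by an edge near row 183. I'll print the averaged pixels there and refit the handle yaw.

```bash
sed -i 's#return np.clip.*#d=im[:,:,2]-np.maximum(im[:,:,0],im[:,:,1]);return np.clip(d/60,0,1)#' fit.py
python3 - <<'E'
import fit
from h import *
im=np.load('pics/t0.npy').astype(int)[224:244,383:402]
print('red of R'); print(im[:,:,2]-np.maximum(im[:,:,0],im[:,:,1]))
a=np.mean([env.get_image('top').astype(float) for _ in range(6)],0)[267:277,261:273]
for k in range(3):print('RGB'[k]);print(a[:,:,k].astype(int))
print('axis at bush z, ring top z', proj('top',[.4749,.1313,.034]),proj('top',[.4749,.1313,.07]))
E
```

```text
(np.float64(22.187901312265165), np.float64(-13.968054334982), np.float64(0.5614), np.float64(-0.1419), np.float64(-0.0005), np.float64(0.0008))
(np.float64(22.400242242242314), np.float64(-14.66685108469038), np.float64(0.5617), np.float64(-0.1419), np.float64(-0.0006), np.float64(0.0009))
(np.float64(22.49093353401031), np.float64(-13.959097642804696), np.float64(0.5617), np.float64(-0.1422), np.float64(-0.0008), np.float64(0.0013))
(np.float64(22.52239671610117), np.float64(-15.280085835004321), np.float64(0.5614), np.float64(-0.1418), np.float64(-0.0005), np.float64(0.0004))
red of R
[[-114 -113 -114 -113 -116 -112 -114 -114 -113 -114 -110 -104 -104 -105
   -95  -74  -75  -69  -45]
 [-112 -113 -112 -114 -112 -112 -106  -96 -104 -111  -95  -76  -74  -76
   -76  -74  -76  -74  -55]
 [-112 -112 -113 -111 -112 -107  -34   42  -17  -61  -61  -74  -74  -75
   -74  -75  -74  -74  -61]
 [-113 -110 -111 -113  -92  -37   93  175  153  100   55   12  -41  -69
   -75  -73  -73  -76  -64]
 [-113 -112 -113  -99  -26  108  157  173  171  174  173  146   85   23
   -31  -68  -75  -74  -67]
 [-11
[... 2417 characters left out ...]
]
 [110 111 110 105  99 106 106 107 110 109 112 111]
 [111 110 110 111 110 109 109 109 111 112 110 110]]
B
[[222 222 222 221 214 209 211 220 224 223 222 222]
 [222 221 217 188 145 127 142 188 219 224 223 222]
 [222 218 186 109  51  51  62 103 184 225 223 222]
 [222 207 144  91  56  62  63  63 154 225 223 223]
 [222 195 112  84  59  57  58  60 128 204 221 223]
 [222 200 126  82  52  44  47  54 136 212 223 222]
 [222 208 155  94  49  44  49  73 165 226 224 223]
 [222 222 206 152 115 100 103 154 203 223 223 222]
 [222 222 222 217 197 188 192 221 223 222 223 222]
 [223 222 222 222 222 222 222 222 223 223 222 222]]
axis at bush z, ring top z [267.46111816 271.66982425] [265.6194216  271.25641024]
```

Handle yaw is about −20° (its top edge slopes 3 px in 7 px), centre about (.561, −.1417). Yellow and dark pixels at image rows 272–274 suggest the bush hole lies towards −x. Now turn to yaw 160.

>>> {"op": "jog_arm", "data": {
  "deltas": "0 0 0 -1 0.4;0 0 0 -1 0.4;0 0 0 -1 0.4;0 0 0 -1 0.4;0 0 0 -1 0.4;0 0 0 -1 0.4;0 0 0 -0.6 0.4;0 0 0 0 0.4"
}}

```text
clock: 10.17
position: [0.5657, -0.107, 0.1625]
tool_rot: [180.0, -0.0, 160.0]
wrist_force: [0.9, 0.4, -0.3]
opening: 0.0599
finger_force: 0.0
```

Run:
```python
from h import *
plan([.561,-.1417,.088],yaw=160)
```

```text
shift units [-0.369 -1.71   3.726] turn units 0.007 F [ 0.9  0.4 -0.3] yaw 160.04 t 10.1667
```

>>> {"op": "jog_arm", "data": {
  "deltas": "-0.2 -0.85 0 0 0.4;-0.17 -0.86 0 0 0.4;0 0 0 0 0.4;0 0 0 0 0.4"
}}

```text
clock: 10.5
position: [0.5609, -0.1434, 0.1623]
tool_rot: [-180.0, -0.0, 159.7]
wrist_force: [-0.1, 1.7, -0.6]
opening: 0.0599
finger_force: 0.0
```

Run:
```python
from h import *
plan([.561,-.1417,.088],yaw=160)
s=snap('side','s5',(290,240,390,340),6)
```

```text
shift units [0.025 0.083 3.716] turn units -0.05 F [-0.1  1.7 -0.6] yaw 159.7 t 10.5
```

View pics/s5.png

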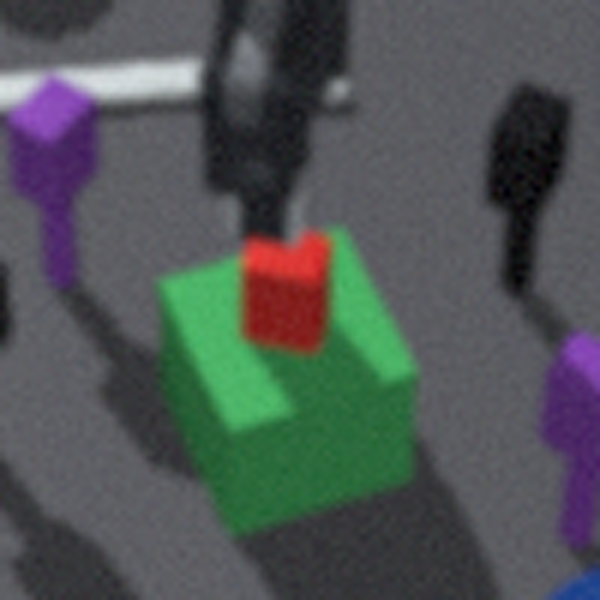

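The side crop shows the fingers above the red handle (285,290), clear of the look-alikes at (55,130) and (530,150). Descend.

>>> {"op": "jog_arm", "data": {
  "deltas": "0.03 0.08 0 0 0.4;0 0 0.8 0 0.4;0 0 0.8 0 0.4;0 0 0.8 0 0.4;0 0 0.7 0 0.4;0 0 0.5 0 0.4;0 0 0 0 0.4;0 0 0 0 0.4"
}}

```text
clock: 11.22
position: [0.561, -0.1405, 0.0903]
tool_rot: [180.0, -0.0, 159.9]
wrist_force: [0.0, 0.5, 0.1]
opening: 0.0599
finger_force: 0.0
```

Run:
```python
from h import *
plan([.561,-.1417,.088],yaw=160)
```

```text
shift units [-0.021 -0.055  0.113] turn units -0.012 F [0.  0.5 0.1] yaw 159.93 t 11.2167
```

>>> {"op": "jog_arm", "data": {
  "deltas": "-0.02 -0.05 0.1 0 0.1;0 0 0 0 -0.1;0 0 0 0 -0.25;0 0 0 0 -0.4;0 0 0 0 -0.5;0 0 0 0 -0.7;0 0 0 0 -1;0 0 0 0 -1"
}}

```text
clock: 11.88
position: [0.5615, -0.1422, 0.0891]
tool_rot: [180.0, 0.1, 159.9]
wrist_force: [-1.0, 0.8, 3.5]
opening: 0.0192
finger_force: 59.9
```

Run:
```python
from h import *
plan([.561,-.1417,.088],yaw=160);print(env.get_obs()['position'],env.get_obs()['opening'],env.get_obs()['finger_force'],env.get_obs()['wrist_torque'])
```

```text
shift units [0.033 0.014 0.054] turn units -0.02 F [-1.   0.8  3.5] yaw 159.88 t 11.8833
[ 0.56151253 -0.1421945   0.08908065] 0.019212357081413445 59.94548320770264 [-0.00900947  0.05028158  0.02641991]
```

>>> {"op": "jog_arm", "data": {
  "deltas": "0 0 -0.5 0 -1;0 0 -1 0 -1;0 0 -1 0 -1;0 0 -1 0 -1;0 0 -1 0 -1;0 0 -1 0 -1;0 0 0 0 -1;0 0 0 0 -1"
}}

```text
clock: 12.55
position: [0.5615, -0.142, 0.1994]
tool_rot: [180.0, 0.1, 159.9]
wrist_force: [-0.8, -0.6, -2.4]
opening: 0.019
finger_force: 59.5
```

Run:
```python
from h import *
plan([.4749,.1313,.185],yaw=160)
```

```text
shift units [ 8.764 11.342  0.72 ] turn units -0.017 F [-0.8 -0.6 -2.4] yaw 159.9 t 12.55
```

>>> {"op": "jog_arm", "data": {
  "deltas": "0.4 0.5 0 0 -1;0.75 0.97 0 0 -1;0.75 0.97 0 0 -1;0.75 0.97 0 0 -1;0.75 0.97 0 0 -1;0.75 0.97 0 0 -1;0.75 0.97 0 0 -1;0.75 0.97 0 0 -1"
}}

```text
clock: 13.22
position: [0.5027, 0.0351, 0.1967]
tool_rot: [-179.9, -0.2, 159.9]
wrist_force: [0.8, 0.3, -0.6]
opening: 0.0194
finger_force: 59.5
```

>>> {"op": "jog_arm", "data": {
  "deltas": "0.75 0.97 0 0 -1;0.75 0.97 0 0 -1;0.75 0.97 0 0 -1;0.6 0.8 0 0 -1;0.26 0.34 0 0 -1;0 0 0 0 -1;0 0 0 0 -1;0 0 0 0 -1"
}}

```text
clock: 13.88
position: [0.4749, 0.1291, 0.1977]
tool_rot: [-179.9, -0.0, 159.7]
wrist_force: [1.0, -0.1, -0.9]
opening: 0.0191
finger_force: 59.5
```

Run:
```python
from h import *
plan([.4749,.1313,.165],yaw=160)
```

```text
shift units [0.039 0.103 1.636] turn units -0.042 F [ 1.  -0.1 -0.9] yaw 159.75 t 13.8833
```

>>> {"op": "jog_arm", "data": {
  "deltas": "0.04 0.1 0 0 -1;0 0 0.8 0 -1;0 0 0.8 0 -1;0 0 0.2 0 -1;0 0 0 0 -1;0 0 0.15 0 -1;0 0 0 0 -1;0 0 0 0 -1"
}}

```text
clock: 14.55
position: [0.475, 0.1333, 0.1601]
tool_rot: [180.0, 0.1, 159.9]
wrist_force: [0.0, -0.4, -1.2]
opening: 0.0192
finger_force: 59.5
```

Run:
```python
from h import *
plan([.4749,.1313,.153],yaw=160)
s=snap('side','s6',(250,150,320,220),8)
```

```text
shift units [-0.028 -0.095  0.355] turn units -0.022 F [ 0.  -0.4 -1.2] yaw 159.87 t 14.55
```

View pics/s6.png

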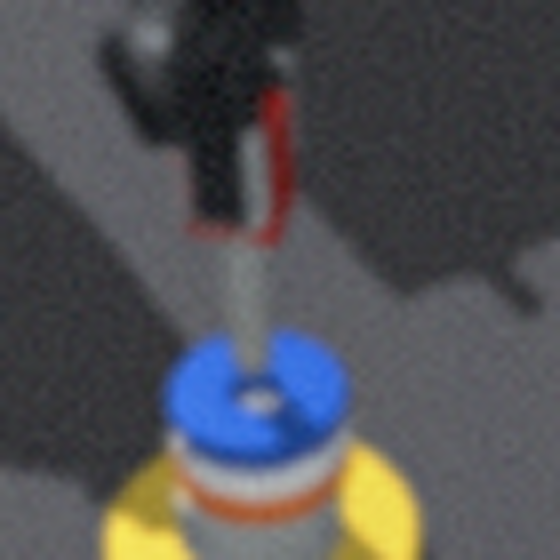

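Run:
```python
from h import *
f=lambda p:np.round((proj('side',p)-[250,150]+.5)*8)
p=env.get_obs()['position']
print('tip exp',f([p[0],p[1],p[2]-.0831]),'origin exp',f([p[0],p[1],p[2]-.0311]),'ring centre exp',f([.4749,.1313,.07]),'+-1cm x',f([.4849,.1313,.07]),'y',f([.4749,.1413,.07]))
im=np.load('pics/s6.npy')[190:204,272:292];print(im[:,:,2]);print(im[:,:,0])
```

```text
tip exp [254. 360.] origin exp [243. 216.] ring centre exp [256. 384.] +-1cm x [292. 380.] y [253. 359.]
[[ 85  98 100  93  91  95 103 114 114 120 113 101  94  91  95  94  92  97
   95  90]
 [ 75  87  92  98  90  90  94 110 115 121 112 102  84  84  81  86  91  96
   90  90]
 [ 65  82  83  84  78  76  88 105 119 113 112  97  78  63  59  71  82  87
   91  92]
 [ 55  71  77  70  65  66  82 109 120 122 112  92  79  61  57  61  65  73
   80  89]
 [ 51  55  60  63  65  61  82  99 117 124 113  92  67  61  57  56  57  59
   68  80]
 [ 58  62  69  57  58  60  66  87 106 114 102  87  69  59  60  61  58  55
   60  67]
 [ 54  65  62  61  60  64  59  68  86  91  85  66  59  56  57  58  55  61
   53  60]
 [ 63  59  60  58  56  57  51  49  58  62  52  49  40  58  61  63  56  56
   51  59]
 [ 62  60  64  62  64  54  47  48  52  71  77  69  57  50  60  55  66  61
   57  60]
 [ 65  64  62  59  62  53  51  60 101 122 121 119  93  69  49  58  54  53
   53  59]
 [ 65  63  66  64  61  56  56  77 107 138 145 130 112  67  43  41  55  62
   56  53]
 [ 64  67  59  68  63  59  56  68  88 112 111 104  75  47  4
[... 686 characters left out ...]
 226 224
  222 201]
 [182 224 230 228 229 229 216 184 151 131 137 163 198 222 227 225 225 228
  225 215]
 [211 229 229 228 225 223 206 176 147 137 133 148 170 211 225 229 224 224
  224 224]
 [225 230 228 228 226 222 193 157 135 139 143 139 152 187 223 227 229 225
  224 225]
 [229 231 227 227 228 221 195 158 154 161 154 155 149 176 200 220 223 225
  224 225]
 [229 231 231 228 227 222 212 191 182 184 174 157 157 151 166 192 221 226
  225 214]
 [223 231 228 230 229 226 224 221 214 209 187 165 144 141 153 177 205 224
  221 200]
 [199 228 230 226 230 225 227 224 226 224 202 177 150 140 144 156 180 200
  198 180]
 [177 207 224 227 231 228 228 228 229 228 224 203 174 147 139 143 150 168
  167 144]]
```

The rod tip is at (250,362) and the hole centre near (257,391), so I shift about 1 mm in +x and 3.6 mm in −y before entering.

>>> {"op": "jog_arm", "data": {
  "deltas": "-0.11 -0.15 0 0 -1;0 0 0 0 -1;0 0 0.2 0 -1;0 0 0.2 0 -1;0 0 0.1 0 -1;0 0 0 0 -1"
}}

```text
clock: 15.1
position: [0.475, 0.1293, 0.1487]
tool_rot: [-179.9, -0.1, 159.9]
wrist_force: [0.6, -0.1, -2.2]
opening: 0.0187
finger_force: 59.5
```

Run:
```python
from h import *
plan([.476,.1297,.119],yaw=160)
```

```text
shift units [-0.04   0.034  1.483] turn units -0.017 F [ 0.6 -0.1 -2.2] yaw 159.9 t 15.1
```

>>> {"op": "jog_arm", "data": {
  "deltas": "0 0 0.2 0 -1;0 0 0.2 0 -1;0 0 0.2 0 -1;0 0 0 0 -1"
}}

```text
clock: 15.43
position: [0.4749, 0.1292, 0.1364]
tool_rot: [-179.9, -0.1, 159.9]
wrist_force: [0.6, -0.3, -2.2]
opening: 0.0191
finger_force: 59.5
```

>>> {"op": "jog_arm", "data": {
  "deltas": "0 0 0.2 0 -1;0 0 0.2 0 -1;0 0 0.2 0 -1;0 0 0 0 -1"
}}

```text
clock: 15.77
position: [0.4751, 0.1293, 0.1245]
tool_rot: [-180.0, -0.1, 159.9]
wrist_force: [0.0, -0.5, -2.0]
opening: 0.0188
finger_force: 59.5
```

Run:
```python
from h import *
plan([.470,.1294,.119],yaw=160)
```

```text
shift units [ 0.241 -0.085  0.277] turn units -0.019 F [ 0.  -0.5 -2. ] yaw 159.88 t 15.7667
```

>>> {"op": "jog_arm", "data": {
  "deltas": "0 0 0.15 0 -1;0 0 0.14 0 -1;0.06 -0.02 0 0 -1;0.06 -0.02 0 0 -1;0.06 -0.02 0 0 -1;0.05 -0.02 0 0 -1;0 0 0 0 -1"
}}

```text
clock: 16.35
position: [0.4706, 0.1297, 0.1199]
tool_rot: [-180.0, 0.0, 159.9]
wrist_force: [0.8, -0.1, -1.8]
opening: 0.0192
finger_force: 59.5
```

>>> {"op": "jog_arm", "data": {
  "deltas": "0 0 0.05 0 -1;0 0 0.05 0 -1;0 0 0.05 0 -1;0 0 0 0 -1"
}}

```text
clock: 16.68
position: [0.4707, 0.1297, 0.1168]
tool_rot: [-180.0, 0.0, 159.9]
wrist_force: [-0.1, -1.1, 1.0]
opening: 0.0191
finger_force: 60.0
```

>>> {"op": "jog_arm", "data": {
  "deltas": "0 0 0.05 0 -1;0 0 0 0 -1"
}}

```text
clock: 16.85
position: [0.4709, 0.1298, 0.1165]
tool_rot: [-180.0, 0.0, 159.9]
wrist_force: [-1.6, -0.5, 6.6]
opening: 0.0191
finger_force: 60.8
```

>>> {"op": "jog_arm", "data": {
  "deltas": "0 0.05 0 0 -1;0 0.05 0 0 -1;0 0.05 0 0 -1;0 0 0 0 -1"
}}

```text
clock: 17.18
position: [0.4714, 0.1309, 0.1164]
tool_rot: [-179.7, 0.0, 159.8]
wrist_force: [-1.8, -3.6, 8.3]
opening: 0.0186
finger_force: 60.8
```

>>> {"op": "jog_arm", "data": {
  "deltas": "0 0 -0.12 0 -1;0 0 0 0 -1;0 0 0.06 0 -1;0 0 0.06 0 -1;0 0 0 0 -1"
}}

```text
clock: 17.6
position: [0.4721, 0.1324, 0.1164]
tool_rot: [-180.0, 0.1, 159.9]
wrist_force: [-0.8, -1.8, 6.8]
opening: 0.0191
finger_force: 60.8
```

>>> {"op": "jog_arm", "data": {
  "deltas": "0 0 -0.12 0 -1;-0.04 -0.1 0 0 -1;-0.04 -0.1 0 0 -1;0 -0.09 0 0 -1;0 0 0 0 -1;0 0 0.06 0 -1;0 0 0.06 0 -1;0 0 0 0 -1"
}}

```text
clock: 18.27
position: [0.4714, 0.1267, 0.1168]
tool_rot: [-180.0, 0.0, 159.9]
wrist_force: [-2.4, -1.1, 7.5]
opening: 0.0191
finger_force: 60.9
```

>>> {"op": "jog_arm", "data": {
  "deltas": "0 0 -0.12 0 -1;0.09 0.03 0 0 -1;0.09 0.03 0 0 -1;0 0 0 0 -1;0 0 0.06 0 -1;0 0 0.06 0 -1;0 0 0 0 -1"
}}

```text
clock: 18.85
position: [0.4684, 0.129, 0.1165]
tool_rot: [-180.0, 0.0, 159.9]
wrist_force: [-1.7, -0.8, 6.8]
opening: 0.019
finger_force: 60.8
```

>>> {"op": "jog_arm", "data": {
  "deltas": "0 0 -0.12 0 -1;0 0.1 0 0 -1;0.02 0.11 0 0 -1;0 0 0 0 -1;0 0 0.06 0 -1;0 0 0.06 0 -1;0 0 0 0 -1"
}}

```text
clock: 19.43
position: [0.4691, 0.1329, 0.1152]
tool_rot: [-180.0, -0.0, 159.9]
wrist_force: [-0.4, -0.6, -1.1]
opening: 0.019
finger_force: 59.5
```

Run:
```python
from h import *
for u,v in((266,271.8),(266.5,273.5),(268,272.8)):print(at('top',u,v,.034),at('top',u,v,.012))
print(env.get_obs()['wrist_torque'])
```

```text
[0.47455855 0.13461558 0.034     ] [0.47507059 0.13717023 0.012     ]
[0.47071568 0.13338275 0.034     ] [0.47114492 0.13591083 0.012     ]
[0.47235121 0.13001155 0.034     ] [0.47281569 0.132467   0.012     ]
[-0.08912906 -0.01624354 -0.02098809]
```

Found it: z has dropped below the bush top with no force. I'll go down gently.

>>> {"op": "jog_arm", "data": {
  "deltas": "0 0 0.05 0 -1;0 0 0.05 0 -1;0 0 0 0 -1"
}}

```text
clock: 19.68
position: [0.4691, 0.1329, 0.1134]
tool_rot: [-180.0, -0.0, 159.9]
wrist_force: [0.5, -0.2, -2.1]
opening: 0.0189
finger_force: 59.5
```

>>> {"op": "jog_arm", "data": {
  "deltas": "0 0 0.05 0 -1;0 0 0.05 0 -1;0 0 0.05 0 -1;0 0 0 0 -1"
}}

```text
clock: 20.02
position: [0.4691, 0.1329, 0.1104]
tool_rot: [-180.0, -0.0, 159.9]
wrist_force: [-0.8, 0.3, -2.1]
opening: 0.0194
finger_force: 59.5
```

>>> {"op": "jog_arm", "data": {
  "deltas": "0 0 0.08 0 -1;0 0 0.08 0 -1;0 0 0.08 0 -1;0 0 0 0 -1"
}}

```text
clock: 20.35
position: [0.4691, 0.1329, 0.1055]
tool_rot: [-180.0, -0.0, 159.9]
wrist_force: [-0.7, -0.4, -2.8]
opening: 0.0194
finger_force: 59.5
```

>>> {"op": "jog_arm", "data": {
  "deltas": "0 0 0.08 0 -1;0 0 0.05 0 -1;0 0 0.03 0 -1;0 0 0 0 -1"
}}

```text
clock: 20.68
position: [0.4692, 0.133, 0.1025]
tool_rot: [-180.0, -0.0, 159.9]
wrist_force: [-2.2, 0.4, -1.0]
opening: 0.0189
finger_force: 59.5
```

>>> {"op": "jog_arm", "data": {
  "deltas": "0 0 0.03 0 -1;0 0 0 0 -1;0 0 0.03 0 -1;0 0 0 0 -1;0 0 0 0 -1"
}}

```text
clock: 21.1
position: [0.4692, 0.1329, 0.1014]
tool_rot: [-180.0, -0.0, 159.9]
wrist_force: [-1.0, -0.7, -1.8]
opening: 0.0193
finger_force: 59.5
```

>>> {"op": "jog_arm", "data": {
  "deltas": "0 0 0.04 0 -1;0 0 0 0 -1;0 0 0.03 0 -1;0 0 0 0 -1;0 0 0 0 -1"
}}

```text
clock: 21.52
position: [0.4693, 0.133, 0.101]
tool_rot: [-180.0, 0.0, 159.9]
wrist_force: [-3.4, -1.9, 7.0]
opening: 0.0193
finger_force: 60.9
```

Seated at z .1010 with about 9 N, as predicted for home. I'll ease off, release and lift.

>>> {"op": "jog_arm", "data": {
  "deltas": "0 0 -0.04 0 -1;0 0 0 0 -0.5;0 0 0 0 -0.3;0 0 0 0 0;0 0 0 0 0.2;0 0 0 0 0.2;0 0 0 0 0.2;0 0 0 0 0.2"
}}

```text
clock: 22.18
position: [0.4695, 0.133, 0.1009]
tool_rot: [180.0, 0.0, 159.9]
wrist_force: [-1.2, 0.3, -0.3]
opening: 0.0511
finger_force: 0.0
```

>>> {"op": "jog_arm", "data": {
  "deltas": "0 0 -0.5 0 0.2;0 0 -1 0 0.2;0 0 -1 0 0.2;0 0 -1 0 0.2;0 0 -1 0 0.2;0 -1 -0.5 0 0.2;0 -1 0 0 0.2;0 -1 0 0 0.2"
}}

```text
clock: 22.85
position: [0.4491, 0.077, 0.2025]
tool_rot: [179.9, 0.1, 160.0]
wrist_force: [0.3, -0.5, -0.7]
opening: 0.0509
finger_force: 0.0
```

>>> {"op": "jog_arm", "data": {
  "deltas": "0 -1 0 0 0.2;0 -1 0 0 0.2;0 -1 0 0 0.2;0 -0.6 0 0 0.2;0 0 0 0 0.2;0 0 0 0 0.2"
}}

```text
clock: 23.35
position: [0.4242, 0.0089, 0.2014]
tool_rot: [-180.0, 0.1, 159.8]
wrist_force: [-0.4, 0.7, -0.0]
opening: 0.0512
finger_force: 0.0
```

Run:
```python
from h import *
s=snap('side','s9',(245,170,315,240),5.5);t=snap('top','t9',(233,237,303,307),5.5)
cv2.imwrite('pics/c9.png',np.hstack([s,t]))
f=lambda z:np.round((proj('side',[.469,.1329,z])-[245,170]+.5)*5.5)
print('handle underside, top exp',f(.07),f(.108))
```

```text
handle underside, top exp [189. 152.] [183.  81.]
```

View pics/c9.png

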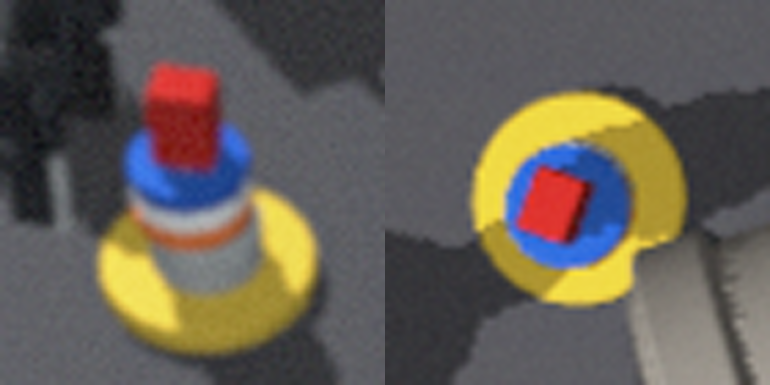

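The side crop shows the red handle (183,120) sitting flat on the blue shim with the stack aligned. The top crop shows it centred on the shim at (555,205), and the gripper is clear. Handing in.

```bash
python3 -c "
from station import env
print(env.finish_job())"
```

```text
the job is handed in; nothing more can be done
None
```

I squared up the shims, passed the red pin through all three into the bush until its handle sat on the top shim, let go, and handed the job in at about 23 s; contact forces while feeling for the hole and seating stayed around 10 N.

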